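# Make up the ukulele and guitar parts trays

## Robot

A 7-joint arm with a two-finger parallel gripper is mounted at the origin on the work surface. World frame = base frame: x ahead of the robot, y to its left, z up, the work surface at z = 0. Lengths are in m, angles in rad, forces in N, time in s.
With the tool pointing down it reaches from about 0.425 to 0.925 m from the base axis. Payload 6.8 kg.
Tool frame: the origin (TCP) lies between the finger pads; the fingertips stand 22 mm ahead of it and the grasp point (between the pads) lies 3 mm ahead of it; z points along the fingers, y is the direction in which the jaws open and shut (so a half turn about z gives the same grasp; the last joint's range is limited). The gripper opens to 85 mm and grips with 20 to 120 N. Pads are 22 mm wide; open, the fingers measure 114 mm over their backs; the gripper's body (76 mm by 85 mm) begins 54 mm behind the grasp point. The pads swing forward as they close: fully open they stand 13 mm farther back than shut.
Start: joints at [1.071, 0.477, 0.022, 1.555, -0.011, 1.109, -0.083], TCP at [0.258, -0.624, 0.253] pointing down, gripper open.
Joint ranges: [-2.96, 2.96], [-0.34, 2.1], [-1.41, 1.46], [0.24, 2.44], [-1.37, 4.51], [0.17, 1.92], [-2.96, 2.96]. Speed limits (rad/s): [2.39, 2.39, 3.14, 3.14, 3.14, 3.14, 3.14].

## Interface

Orientations are given as a unit quaternion [w, x, y, z].
In Python, from station import bot gives the robot as it stands. The module is installed in compiled form; this text tells all that it offers.
- The arm moves only by the tool drive_tool, never from a script. Its argument "series" is one flat list of numbers, 7 for each row, row after row: the opening, from -1 (shut) to 1 (fully open), then the shift along the tool's x, y, z in mm, then the turn, a rotation vector about the tool's x, y, z in rad. In form: [jaw, x, y, z, wx, wy, wz, jaw, x, y, z, wx, wy, wz, ...]. A call has 1 to 12 rows; each row shifts and turns the commanded pose from where the row before left it, along the tool's axes as they then stand; what a row does not reach is not made up. A row lasts 1/8 s, in which the tool goes at most 62.5 mm and 10.7 degrees, less where a joint would pass 70% of its speed; a pose out of reach is approached as far as the arm can. A call with a gripper value outside its range is refused whole. The fingers move at their own pace and stop on an object; "force" is the grip in N (left out, the last holds). Time passes only in rows, so rows that do not move let the fingers close. It gives the time, the measured TCP pose, the force and the opening at its end, in the units of the state.
- bot.get_obs(): the state, without advancing time (a new reading comes with each control period).
- bot.read_camera(name): name is "scene" or "top" or "wrist"; returns a dict with "pixels" (420x560x3 uint8, blue, green, red), "camera_matrix" (3x3 intrinsics, pixels), "distortion" ([k1, k2, p1, p2, k3] as OpenCV has them; the pictures are not rectified), "rvec" (rotation vector, rad) and "tvec" (3), from world to camera coordinates, as OpenCV has them. Camera axes: x right, y down, z forward; pixel columns grow to the right and rows downward; lengths in m; the calibration is good to about 2 mm. A picture is of the moment at which its call begins. There is no depth.
- bot.hand_in(): hands the job in, once; it reports no verdict.
The state is a dict: "t": time; "q": joint angles; "joint_vel": joint speeds; "joint_torque": joint torques, N m; "eef_pos": TCP position; "tool_rot": TCP orientation; "contact_force": force on the tool from outside, world axes, zero at the start; "torque": the same for the moment, N m; "gripper_width": opening from 0.0 (shut) to 1.0 (fully open).
Only numpy, scipy, OpenCV 4.12 (cv2) and the standard library are available. Lean on these libraries where they do the work, as an engineer would, in place of code of your own. Each camera call takes 0.05 s, during which the arm holds its last target. There are 200 camera calls.

## Task

Make up the parts trays for the two instruments we build next. Ukulele, green tray: the small brown ukulele bridge, the nickel strip of ukulele tuners with the two white rollers and the mahogany neck block; steel-string guitar, blue tray: the long black pin bridge and the yellow-lidded jar of pore filler. Set each part down, without dropping it, flat on the floor of a compartment of its own, right way up, the bridges in the long compartments and the rest in the square ones, and leave the white-lidded jar and the roll of tape where they are.

Things in the scene. Friction and masses are not known exactly. Their poses are not given: they have to be found in the camera images.
- green_tray: Green parts tray for the ukulele kit, fixed to the bench: 186 (x) by 190 (y), walls painted green, 6 thick, tops 16 above the bench, plywood floor 5 thick. Origin: centre of its underside; z up. Three compartments: one long one on the -x side, inside 84 (x) by 178 (y), centre at x = -45, y = 0; two square ones on the +x side, each inside 84 (x) by 86 (y), centres at x = +45, y = +46 and x = +45, y = -46. It may be yawed by up to 0.2 rad. (Sizes in mm.)
- blue_tray: Blue parts tray for the steel-string guitar kit, fixed to the bench: 186 (x) by 190 (y), walls painted blue, 6 thick, tops 16 above the bench, plywood floor 5 thick. Origin: centre of its underside; z up. Three compartments: one long one on the -x side, inside 84 (x) by 178 (y), centre at x = -45, y = 0; two square ones on the +x side, each inside 84 (x) by 86 (y), centres at x = +45, y = +46 and x = +45, y = -46. It may be yawed by up to 0.2 rad. (Sizes in mm.)
- ukulele_bridge: Ukulele tie bridge of brown walnut with a white saddle, about 22 g: 24 wide (x) by 93 long (y). Its middle 48 of length is 10 high (saddle to 13), the two wings 5 high. Origin: centre of the underside; y lengthwise, z up. Grip it across its 24 width at the middle, near the bench. (Sizes in mm.)
- ukulele_tuners: Ukulele tuning machines, two on a plate, about 45 g: a nickel strip 62 long (x), 16 wide (y), 10 high, lying flat with two white upright rollers, 9 diameter, standing on it at x = +15 and x = -15, from 10 up to 40 high. Two black buttons 14 by 13 by 10 high stick out on the +y side to y = 30. Origin: centre of the strip's underside; z up. Easily lifted by closing the fingers along x over the outsides of both rollers (39 across), tips above the strip. (Sizes in mm.)
- neck_block: Ukulele neck block of red-brown mahogany, about 70 g: 46 (x) by 60 (y), 36 high, with a 16 wide, 14 deep groove along x in the top, and two brass inserts in the groove. Origin: centre of the underside; z up. Grip it across its 46 width; along y it is 60 across. (Sizes in mm.)
- pin_bridge: Steel-string guitar pin bridge of black ebony with a white saddle and six white pins, about 40 g: 152 long (y). Its middle 70 of length is 38 wide (x) and 10 high (saddle and pins to 13), the wings 28 wide and 6 high. Origin: centre of the underside of the middle part; y lengthwise, z up. Grip it across the 38 width at the middle, near the bench. (Sizes in mm.)
- yellow_jar: Round jar of pore filler, blue with a yellow lid, 46 diameter, 52 high, about 90 g. Origin: centre of the underside; z up. (Sizes in mm.)
- white_jar: Round amber jar with a paper band and a white lid, 46 diameter, 52 high. Not wanted, stays where it is. Origin: centre of the underside; z up. (Sizes in mm.)
- tape_roll: Roll of cream masking tape lying flat, 66 outside diameter, 48 hole, 25 high. Not wanted, stays where it is. Origin: centre of the underside; z up. (Sizes in mm.)
Mind the look-alikes: they are no part of the job. What is shaped like the ukulele_tuners but purple is not meant.

How it is judged:
At the end, for the whole second after the job is handed in: Green tray: ukulele bridge in the long compartment, tuners and neck block each in a square one. Blue: pin bridge in the long one, yellow jar in a square one. Origins within 36 mm of a square one's centre (32 across, 46 along a long one), under 6 mm off its floor, tilt under 0.12 rad, at rest (x of ukulele_bridge in the frame of green_tray between -0.077 and -0.013 m and y of ukulele_bridge in the frame of green_tray between -0.046 and 0.046 m and z of ukulele_bridge in the frame of green_tray between 0.001 and 0.011 m and angle between each of ukulele_bridge, pin_bridge's own z axis and vertical below 0.12 rad and (((x of ukulele_tuners in the frame of green_tray between 0.009 and 0.081 m and y of ukulele_tuners in the frame of green_tray between 0.01 and 0.082 m and z of ukulele_tuners in the frame of green_tray between 0.001 and 0.011 m and angle between ukulele_tuners's own z axis and vertical below 0.12 rad) and (x of neck_block in the frame of green_tray between 0.009 and 0.081 m and y of neck_block in the frame of green_tray between -0.082 and -0.01 m and z of neck_block in the frame of green_tray between 0.001 and 0.011 m and angle between neck_block's own z axis and vertical below 0.12 rad)) or ((x of ukulele_tuners in the frame of green_tray between 0.009 and 0.081 m and y of ukulele_tuners in the frame of green_tray between -0.082 and -0.01 m and z of ukulele_tuners in the frame of green_tray between 0.001 and 0.011 m and angle between ukulele_tuners's own z axis and vertical below 0.12 rad) and (x of neck_block in the frame of green_tray between 0.009 and 0.081 m and y of neck_block in the frame of green_tray between 0.01 and 0.082 m and z of neck_block in the frame of green_tray between 0.001 and 0.011 m and angle between neck_block's own z axis and vertical below 0.12 rad))) and x of pin_bridge in the frame of blue_tray between -0.077 and -0.013 m and y of pin_bridge in the frame of blue_tray between -0.046 and 0.046 m and z of pin_bridge in the frame of blue_tray between 0.001 and 0.011 m and ((x of yellow_jar in the frame of blue_tray between 0.009 and 0.081 m and y of yellow_jar in the frame of blue_tray between 0.01 and 0.082 m and z of yellow_jar in the frame of blue_tray between 0.001 and 0.011 m and angle between yellow_jar's own z axis and vertical below 0.12 rad) or (x of yellow_jar in the frame of blue_tray between 0.009 and 0.081 m and y of yellow_jar in the frame of blue_tray between -0.082 and -0.01 m and z of yellow_jar in the frame of blue_tray between 0.001 and 0.011 m and angle between yellow_jar's own z axis and vertical below 0.12 rad)) and linear speed of each of ukulele_bridge, ukulele_tuners, neck_block, pin_bridge, yellow_jar below 0.02 m/s); the robot touches nothing.
It fails at once if The white-lidded jar or the roll of tape is moved by more than 30 mm or tipped over (distance of any of white_jar, tape_roll from where it was at the start of the episode above 0.03 m or angle between any of white_jar, tape_roll's own z axis and vertical above 0.5 rad).
It fails at once if A part is dropped: it falls freely by more than about 30 mm ((linear speed of ukulele_bridge above 0.75 m/s and contact force between ukulele_bridge and the fingers below 0.01 N and height (world z) of ukulele_bridge below 0.1 m) or (linear speed of ukulele_tuners above 0.75 m/s and contact force between ukulele_tuners and the fingers below 0.01 N and height (world z) of ukulele_tuners below 0.1 m) or (linear speed of neck_block above 0.75 m/s and contact force between neck_block and the fingers below 0.01 N and height (world z) of neck_block below 0.1 m) or (linear speed of pin_bridge above 0.75 m/s and contact force between pin_bridge and the fingers below 0.01 N and height (world z) of pin_bridge below 0.1 m) or (linear speed of yellow_jar above 0.75 m/s and contact force between yellow_jar and the fingers below 0.01 N and height (world z) of yellow_jar below 0.1 m)).
It also fails if it takes over 109 s, if anything falls off the work surface, if the arm or the gripper's body presses on something with over 40 N, if the wrist force passes 120 N, or if a joint passes its speed limit or range.

## Working session

There is one attempt and no reset: what is moved stays moved. The work goes in short steps, Python scripts to look and compute and a tool call to move; the robot and the scene stay as the last step left them, time stands still between calls to the robot, and variables do not carry over. Pictures are saved under pics/ and viewed, about 12 in all and at most 16, crops included, and the job is handed in when it is done.

Besides the shell and the picture viewer there is one more tool, called by a JSON object that holds its "api" and its "payload". drive_tool: Moves the arm, as the interface text tells. Its arguments: {"type":"object","properties":{"series":{"type":"array"},"force":{"type":"number"}},"required":["series"]}

```bash
mkdir -p pics; python3 - <<'E'
from station import bot
import cv2
print(bot.get_obs())
for n in("top","scene"):
    c=bot.read_camera(n); cv2.imwrite(f"pics/{n}0.png",c["pixels"]); print(n,c["camera_matrix"],c["distortion"],c["rvec"],c["tvec"])
E
```

```text
{'t': 0.0, 'q': array([ 1.07092633,  0.47778613,  0.02232288,  1.55644649, -0.01145915,
        1.10925441, -0.08309829]), 'joint_vel': array([-0.00138102, -0.00236437,  0.00105938, -0.00064021,  0.00041658,
       -0.00024309,  0.00010628]), 'joint_torque': array([ 6.33341242e-04, -5.96463454e+01,  1.60805717e+00, -2.81207514e+01,
        1.23662793e-02,  9.29043337e-03, -2.15229426e-05]), 'eef_pos': array([ 0.25751686, -0.62336788,  0.2523368 ]), 'tool_rot': array([-8.47269997e-04,  9.80869916e-01,  1.94662345e-01, -2.49302320e-04]), 'contact_force': array([ 0.15493142, -0.41051896,  0.61699013]), 'torque': array([-0.04720291, -0.00491832,  0.02445092]), 'gripper_width': 1.0004904046550878}
top [[456.35668832   0.         276.38781507]
 [  0.         456.35668832 202.55836165]
 [  0.           0.           1.        ]] [-0.11598299  0.          0.          0.          0.        ] [ 2.16679434 -2.13655867  0.13609909] [-0.02035965  0.55355003  0.90973899]
scene [[418.31252252   0.         284.94364117]
 [  0.         418.31252252 212.08169638]
 [  0.           0.           1.        ]] [-0.07598003  0.          0.          0.          0.        ] [ 1.10358394  2.30154962 -1.04752253] [ 0.34940607 -0.24866204  1.1667181 ]
```

View pics/top0.png

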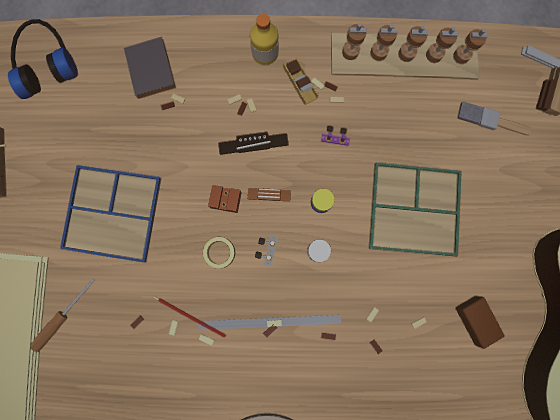

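View pics/scene0.png

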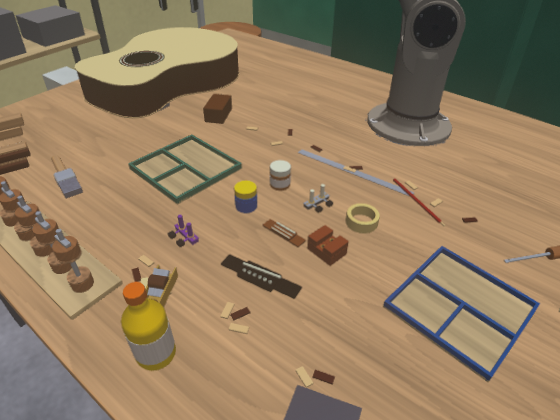

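```bash
cat > h.py <<'E'
import numpy as np, cv2
from scipy.spatial.transform import Rotation as R
def ray(c,uv,z):
    uv=np.asarray(uv,float).reshape(-1,1,2)
    n=cv2.undistortPoints(uv,c["camera_matrix"],c["distortion"]).reshape(-1,2)
    M=cv2.Rodrigues(np.asarray(c["rvec"],float))[0]; o=-M.T@np.asarray(c["tvec"],float).ravel()
    d=np.c_[n,np.ones(len(n))]@M
    return o+d*((z-o[2])/d[:,2])[:,None]
def proj(c,P): return cv2.projectPoints(np.asarray(P,float).reshape(-1,1,3),c["rvec"],c["tvec"],c["camera_matrix"],c["distortion"])[0].reshape(-1,2)
def blobs(c,mask,z,amin=30):
    out=[]
    for k in cv2.findContours(mask.astype(np.uint8),cv2.RETR_EXTERNAL,cv2.CHAIN_APPROX_NONE)[0]:
        if cv2.contourArea(k)<amin: continue
        p=(ray(c,k,z)[:,:2]*1000).astype(np.float32)
        r=cv2.minAreaRect(p); b=cv2.boxPoints(r)
        e=b[1]-b[0],b[2]-b[1]; l=max(e,key=np.linalg.norm)
        out.append((k.reshape(-1,2).mean(0).round(), np.round(r[0],1), np.round(r[1],1), round(float(np.arctan2(l[1],l[0])%np.pi),3)))
    return out
E
python3 - <<'E'
from station import bot
from h import *
c=bot.read_camera("top"); p=c["pixels"]; h=cv2.cvtColor(p,cv2.COLOR_BGR2HSV); H,S,V=h.transpose(2,0,1).astype(int)
def show(n,m,z,a=30):
    m=m.copy(); m[:110]=0; m[280:]=0
    for b in blobs(c,m,z,a): print(n,*b)
show("blue",(H>105)&(H<125)&(S>110),.016,300)
show("green",(H>45)&(H<90)&(S>60),.016,300)
show("purple",(H>130)&(H<160)&(S>90),.01)
show("red",((H<8)|(H>170))&(S>130),.036)
show("brown",(H>=4)&(H<14)&(S>110)&(V<150),.005,60)
show("black",(V<55),.006,60)
show("yellow",(H>24)&(H<36)&(S>150),.052)
show("white",(S<30)&(V>140),.052)
show("cream",(H>18)&(H<32)&(S<120)&(S>40)&(V>150),.025)
cv2.imwrite("pics/crop.png",cv2.resize(p[120:280,190:360],None,fx=4.5,fy=3.7,interpolation=cv2.INTER_CUBIC) if 0 else cv2.resize(p[125:275,195:355],None,fx=4.5,fy=4,interpolation=2)[:600,:800])
E
```

```text
blue [110. 213.] [530.1 346.8] [189.1 184.7] 1.442
green [416. 209.] [ 547.6 -310.9] [189.5 184.6] 1.491
purple [329. 138.] [ 703.5 -128.7] [40.4 24.7] 1.43
brown [549. 256.] [ 451.3 -610.4] [ 60.9 110.2] 3.093
brown [268. 195.] [575.4   4.5] [91.8 23.6] 1.531
brown [224. 199.] [565.3  99.3] [65.3 50.5] 1.405
black [549. 257.] [ 451.2 -609.8] [ 60.9 110.2] 3.093
black [253. 143.] [690.3  41.5] [ 37.5 149.7] 1.72
white [319. 250.] [ 455.6 -100.9] [42.2 42.5] 1.582
cream [ 19. 267.] [408.8 538.6] [53.8 94.9] 1.61
cream [401. 245.] [ 468.1 -281.8] [126.4  11.8] 1.476
cream [103. 250.] [449.2 352.1] [168.  15.] 1.402
cream [214. 251.] [451.9 111.9] [53.8 64.8] 2.758
cream [389. 230.] [ 502.7 -257.5] [33.5 76.5] 1.58
cream [440. 223.] [ 520.5 -357.7] [69.2 20.3] 1.242
cream [118. 220.] [519.7 340.2] [171.3  32.5] 1.277
cream [134. 201.] [554.6 290.9] [78.7 28. ] 1.551
cream [ 94. 192.] [569.4 382.3] [76.8 16. ] 1.458
cream [396. 191.] [ 583.7 -265.2] [76.  17.7] 1.472
cream [138. 182.] [592.1 287.5] [79.5 26.1] 1.445
cream [438. 176.] [ 617.2 -358.4] [75.1 14.4] 1.507
cream [ 97. 176.] [606.5 377. ] [77.1 21.8] 1.435
cream [397. 173.] [ 623.6 -269.8] [76.1 17.7] 1.5
```

View pics/crop.png

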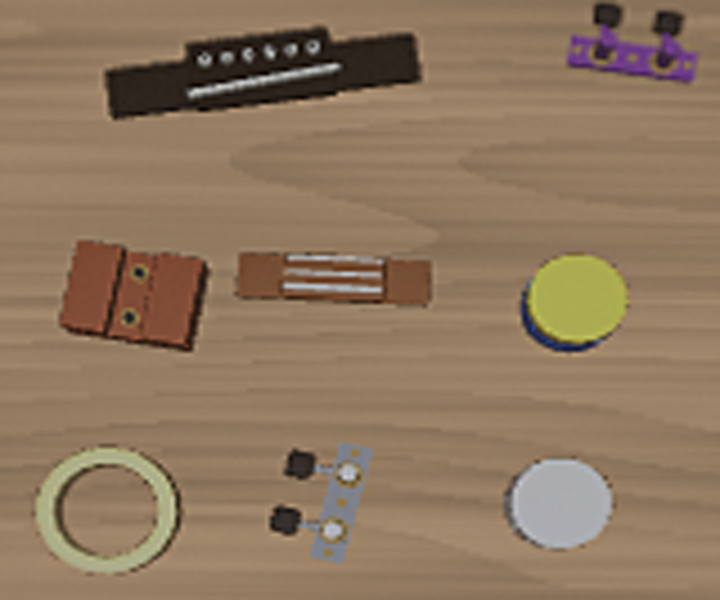

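{"api": "drive_tool", "payload": {"series": [1,0,0,0,0,0,-0.1684,1,0,0,0,0,0,-0.1684,1,0,0,0,0,0,-0.1684,1,0,0,0,0,0,-0.1684,1,0,0,0,0,0,-0.1684,1,0,0,0,0,0,-0.1684,1,0,0,0,0,0,-0.1684], "force": 40}}

```text
t: 1.02
eef_pos: [0.2576, -0.6237, 0.2529]
tool_rot: [-0.0, 0.705, 0.709, 0.0]
contact_force: [0.1, 0.6, -1.0]
gripper_width: 0.997
```

{"api": "drive_tool", "payload": {"series": [1,52,26,0,0,0,0,1,52,26,0,0,0,0,1,52,26,0,0,0,0,1,52,26,0,0,0,0,1,52,26,0,0,0,0,1,52,26,0,0,0,0,1,52,26,0,0,0,0,1,52,26,0,0,0,0,1,52,26,0,0,0,0,1,52,26,0,0,0,0,1,52,26,0,0,0,0,1,52,26,0,0,0,0]}}

```text
t: 2.52
eef_pos: [0.5704, 0.0015, 0.2532]
tool_rot: [0.0, 0.707, 0.707, -0.0]
contact_force: [0.5, -0.9, 0.3]
gripper_width: 1.005
```

```bash
python3 - <<'E'
from station import bot
from h import *
o=bot.get_obs(); print(o["t"],o["eef_pos"],o["tool_rot"],o["q"])
c=bot.read_camera("wrist"); cv2.imwrite("pics/w1.png",c["pixels"]); np.save("w1.npy",c,allow_pickle=True)
E
```

```text
2.525 [0.57042474 0.00148966 0.25319027] [ 9.20698074e-05  7.07372871e-01  7.06840566e-01 -1.65182406e-04] [ 0.32468356  0.3581407  -0.54878112  1.78101948  0.21140835  1.06130303
 -0.30045143]
```

View pics/w1.png

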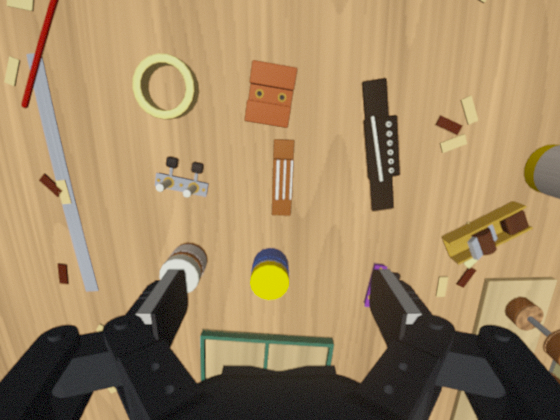

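The wrist view (right = +x, up = +y) shows all parts: tape (165,86), neck block (271,94), ukulele bridge (283,177), pin bridge (380,145), tuners (182,184), yellow jar (270,275), white jar (183,265). Measuring from it.

```bash
python3 - <<'E'
from h import *
c=np.load("w1.npy",allow_pickle=True).item(); p=c["pixels"]; H,S,V=cv2.cvtColor(p,cv2.COLOR_BGR2HSV).transpose(2,0,1).astype(int)
def show(n,m,z,box,a=30):
    k=np.zeros(m.shape,bool); x0,y0,x1,y1=box; k[y0:y1,x0:x1]=1
    for b in blobs(c,m&k,z,a): print(n,*b)
show("block",(S>150)&(H<12),.036,(235,50,310,135))
show("uke",(S>120)&(H<14),.005,(262,132,305,222))
show("pin",V<70,.006,(355,70,405,215))
show("yellow",(H>24)&(H<36)&(S>150),.052,(240,230,300,305))
show("strip",(S<75)&(V>90),.01,(150,168,212,200),15)
show("buttons",V<60,.01,(150,150,212,182),15)
show("whitelid",(S<40)&(V>150),.052,(150,240,215,300))
for y in range(172,198,2): print(y,[(p[y,x]).tolist() for x in range(154,212,8)])
E
```

```text
block [266.  91.] [560.   98.7] [57.9 43.7] 1.409
pin [380. 143.] [687.8  43.6] [ 36.6 148.1] 1.718
yellow [269. 280.] [ 557.7 -103.6] [43.9 47.9] 1.572
strip [181. 183.] [453.6   1.9] [32.1 63.6] 2.963
whitelid [180. 272.] [456.1 -94.3] [36.4 44.3] 2.646
172 [[127, 176, 210], [113, 161, 194], [174, 174, 174], [130, 176, 211], [118, 165, 197], [71, 94, 114], [70, 107, 134], [122, 167, 201]]
174 [[126, 174, 206], [157, 152, 149], [171, 168, 168], [126, 176, 209], [113, 161, 195], [143, 167, 189], [114, 160, 193], [122, 169, 200]]
176 [[129, 174, 206], [182, 176, 172], [164, 168, 168], [105, 139, 167], [116, 162, 195], [156, 171, 186], [121, 167, 198], [123, 169, 201]]
178 [[130, 171, 202], [178, 172, 169], [85, 161, 188], [171, 165, 163], [99, 117, 136], [165, 171, 181], [121, 165, 199], [121, 168, 201]]
180 [[135, 172, 202], [167, 170, 170], [86, 126, 145], [179, 173, 169], [173, 167, 163], [158, 155, 154], [114, 158, 192], [122, 169, 202]]
182 [[136, 170, 199], [120, 134, 141], [76, 99, 108], [173, 170, 167], [179, 174, 171], [111, 155, 174], [124, 126, 134], [119, 166, 199]]
184 [[
[... 272 characters left out ...]
188 [[120, 166, 201], [202, 212, 211], [158, 172, 182], [178, 172, 169], [158, 162, 161], [82, 101, 111], [144, 166, 180], [119, 169, 201]]
190 [[117, 165, 199], [183, 200, 204], [130, 171, 203], [174, 177, 184], [204, 210, 210], [79, 98, 110], [119, 166, 188], [118, 167, 200]]
192 [[118, 164, 198], [124, 171, 203], [128, 174, 207], [129, 177, 209], [215, 220, 219], [97, 138, 156], [174, 171, 172], [119, 168, 200]]
194 [[120, 163, 197], [126, 172, 207], [122, 172, 205], [126, 177, 210], [212, 222, 220], [150, 170, 186], [181, 177, 172], [125, 170, 203]]
196 [[114, 160, 194], [126, 174, 208], [126, 172, 206], [131, 179, 212], [198, 213, 216], [123, 168, 202], [147, 170, 190], [120, 169, 201]]
```

```bash
python3 - <<'E'
from h import *
c=np.load("w1.npy",allow_pickle=True).item()
print("strip ends",(ray(c,[[157,180],[207,187],[182,184]],.01)*1000).round(1))
print("uke",(ray(c,[[284,177]],.005)*1000).round(1))
print("rollertops",(ray(c,[[163,187],[190,193]],.04)*1000).round(1))
print("buttons",(ray(c,[[172,162],[198,168]],.01)*1000).round(1))
E
```

```text
strip ends [[425.3   5.7  10. ]
 [484.2  -2.9  10. ]
 [454.7   0.8  10. ]]
uke [[575.1   8.1   5. ]]
rollertops [[442.8   3.9  40. ]
 [472.   -2.9  40. ]]
buttons [[445.2  26.8  10. ]
 [475.1  19.7  10. ]]
```

{"api": "drive_tool", "payload": {"series": [1,4.5,4.6,40,0,0,0.04,1,0,0,45,0,0,0,1,0,0,45,0,0,0,1,0,0,45,0,0,0,1,0,0,30,0,0,0,1,0,0,16,0,0,0,1,0,0,10,0,0,0,0,0,0,0,0,0,0,-1,0,0,0,0,0,0,-1,0,0,0,0,0,0,-1,0,0,0,0,0,0,-1,0,0,0,0,0,0], "force": 40}}

```text
t: 4.08
eef_pos: [0.5752, 0.0046, 0.0233]
tool_rot: [0.001, 0.721, 0.693, 0.001]
contact_force: [0.6, 0.5, 6.1]
gripper_width: 0.266
```

{"api": "drive_tool", "payload": {"series": [-1,0,0,0,0,0,0,-1,0,0,0,0,0,0,-1,0,0,0,0,0,0,-1,0,0,-3,0,0,0,-1,0,0,-15,0,0,0,-1,0,0,-25,0,0,0,-1,0,0,-25,0,0,0,-1,0,0,-20,0,0,0]}}

```text
t: 5.08
eef_pos: [0.5748, 0.0046, 0.1121]
tool_rot: [0.0, 0.721, 0.693, 0.0]
contact_force: [0.9, -0.7, 0.4]
gripper_width: 0.264
```

```bash
python3 - <<'E'
from station import bot
from h import *
o=bot.get_obs(); print(o["t"],o["eef_pos"],o["gripper_width"],o["contact_force"])
a=bot.read_camera("wrist")["pixels"]; b=bot.read_camera("scene")["pixels"]; cv2.imwrite("pics/g1.png",cv2.resize(np.hstack([a,b]),(800,300)))
E
```

```text
5.075 [0.57475954 0.00463722 0.1121212 ] 0.26364787528413747 [ 0.90157006 -0.66037292  0.3908243 ]
```

View pics/g1.png

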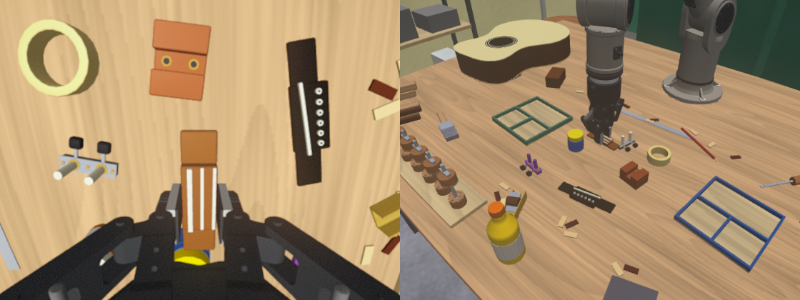

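{"api": "drive_tool", "payload": {"series": [-1,-20,-4,0,0,0,0,-1,-40,-7.5,0,0,0,0,-1,-48,-9,0,0,0,0,-1,-48,-9,0,0,0,0,-1,-48,-9,0,0,0,0,-1,-48,-9,0,0,0,0,-1,-40,-7.5,0,0,0,0,-1,-22.6,-4.4,0,0,0,0.04,-1,0,0,20,0,0,0,-1,0,0,25,0,0,0,-1,0,0,15,0,0,0,-1,0,0,0,0,0,0]}}

```text
t: 6.68
eef_pos: [0.5019, -0.3054, 0.0486]
tool_rot: [-0.002, 0.734, 0.679, -0.0]
contact_force: [-0.2, -0.8, 0.0]
gripper_width: 0.266
```

```bash
python3 - <<'E'
from station import bot
from h import *
o=bot.get_obs(); print(o["t"],o["eef_pos"],o["tool_rot"],o["gripper_width"],o["contact_force"])
a=bot.read_camera("wrist")["pixels"]; b=bot.read_camera("top")["pixels"]; cv2.imwrite("pics/g2.png",cv2.resize(np.hstack([a,b]),(800,300)))
E
```

```text
6.675 [ 0.50186633 -0.30544475  0.04859855] [-1.73553595e-03  7.34188777e-01  6.78943122e-01 -2.56259344e-04] 0.26574630375101277 [-0.21110315 -0.81076567  0.04722526]
```

View pics/g2.png

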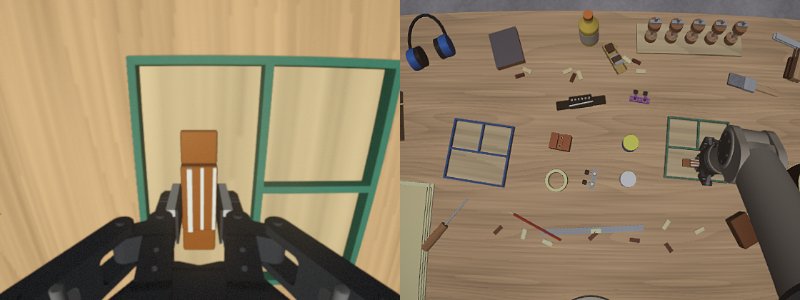

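{"api": "drive_tool", "payload": {"series": [-1,0,0,10,0,0,0,-1,0,0,6,0,0,0,-1,0,0,3.5,0,0,0,-1,0,0,0,0,0,0,-1,0,0,0,0,0,0]}}

```text
t: 7.4
eef_pos: [0.5027, -0.3075, 0.031]
tool_rot: [0.0, 0.735, 0.678, 0.0]
contact_force: [0.8, -0.0, -0.5]
gripper_width: 0.267
```

{"api": "drive_tool", "payload": {"series": [-0.2,0,0,0,0,0,0,-0.2,0,0,0,0,0,0,-0.2,0,0,0,0,0,0,-0.2,0,0,-10,0,0,0,-0.2,0,0,-20,0,0,0,0,0,0,-40,0,0,0,1,0,0,-50,0,0,0,1,0,0,0,0,0,0]}}

```text
t: 8.4
eef_pos: [0.5055, -0.3085, 0.1566]
tool_rot: [0.005, 0.735, 0.678, 0.001]
contact_force: [-0.1, 1.0, 0.5]
gripper_width: 0.901
```

{"api": "drive_tool", "payload": {"series": [1,25,1.5,0,0,0,0,1,50,3.2,0,0,0,0,1,50,3.2,0,0,0,0,1,50,3.2,0,0,0,0,1,50,3.2,0,0,0,0,1,50,3.2,0,0,0,0,1,50,3.2,0,0,0,0,1,50,3.2,0,0,0,0,1,35,2.4,0,0,0,0,1,0,0,40,0,0,0.083,1,0,0,20,0,0,0,1,0,0,0,0,0,0]}}

```text
t: 9.9
eef_pos: [0.5603, 0.0981, 0.0894]
tool_rot: [-0.001, 0.762, 0.647, -0.002]
contact_force: [-0.3, -0.0, 0.5]
gripper_width: 1.0
```

```bash
python3 - <<'E'
from station import bot
from h import *
o=bot.get_obs(); print(o["t"],o["eef_pos"],o["tool_rot"])
c=bot.read_camera("wrist"); cv2.imwrite("pics/g3.png",c["pixels"])
for w in("top",):
    d=bot.read_camera(w)["pixels"]; cv2.imwrite("pics/t3.png",cv2.resize(d[150:270,360:480],(600,600)))
H,S,V=cv2.cvtColor(c["pixels"],cv2.COLOR_BGR2HSV).transpose(2,0,1).astype(int)
for b in blobs(c,(S>150)&(H<12),.036,500): print(*b)
E
```

```text
9.9 [0.560293   0.09812904 0.08944307] [-6.93468644e-04  7.62130875e-01  6.47420297e-01 -1.73438819e-03]
[277. 230.] [560.6 103.1] [64.7 44.6] 1.409
```

View pics/g3.png

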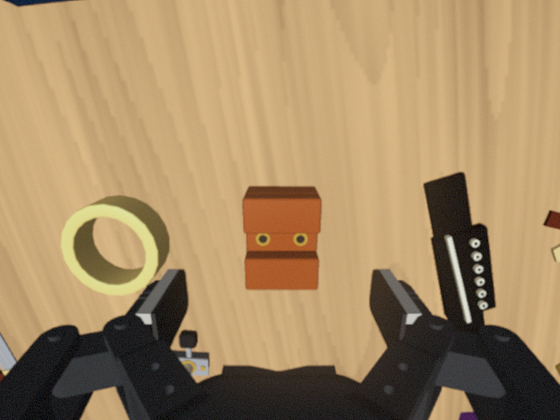

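View pics/t3.png

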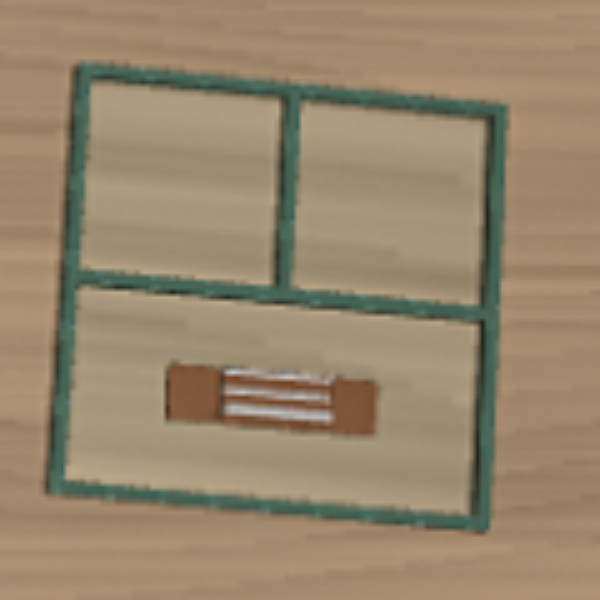

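The ukulele bridge lies flat in the long compartment and the jaws straddle the block squarely. Next: grip the block.

{"api": "drive_tool", "payload": {"series": [1,1,0,20,0,0,0,1,0,0,19,0,0,0,1,0,0,10,0,0,0,-1,0,0,0,0,0,0,-1,0,0,0,0,0,0,-1,0,0,0,0,0,0,-1,0,0,0,0,0,0,-1,0,0,0,0,0,0,-1,0,0,0,0,0,0], "force": 50}}

```text
t: 11.12
eef_pos: [0.5622, 0.1004, 0.0426]
tool_rot: [0.0, 0.762, 0.647, 0.001]
contact_force: [-1.7, 0.1, 5.6]
gripper_width: 0.515
```

{"api": "drive_tool", "payload": {"series": [-1,0,0,-5,0,0,0,-1,0,0,-20,0,0,0,-1,0,0,-35,0,0,0,-1,0,0,-30,0,0,0,-1,0,0,0,0,0,0,-1,0,0,0,0,0,0]}}

```text
t: 11.88
eef_pos: [0.5614, 0.0999, 0.1319]
tool_rot: [0.0, 0.762, 0.647, -0.0]
contact_force: [0.4, -0.4, -0.7]
gripper_width: 0.511
```

{"api": "drive_tool", "payload": {"series": [-1,-20,4.5,0,0,0,0,-1,-40,9,0,0,0,0,-1,-45,10.2,0,0,0,0,-1,-45,10.2,0,0,0,0,-1,-45,10.2,0,0,0,0,-1,-45,10.2,0,0,0,0,-1,-45,10.2,0,0,0,0,-1,-45,10.2,0,0,0,0,-1,-45,10.1,0,0,0,0,-1,-45,10,0,0,0,0,-1,-30,6.7,0,0,0,-0.083,-1,0,0,20,0,0,0]}}

```text
t: 13.38
eef_pos: [0.5871, -0.3663, 0.1113]
tool_rot: [0.001, 0.737, 0.676, -0.001]
contact_force: [-0.7, -0.4, -0.6]
gripper_width: 0.513
```

{"api": "drive_tool", "payload": {"series": [-1,0,0,25,0,0,0,-1,0,0,15,0,0,0,-1,0,0,0,0,0,0,-1,0,0,0,0,0,0]}}

```text
t: 13.88
eef_pos: [0.5892, -0.3602, 0.0724]
tool_rot: [0.0, 0.735, 0.678, 0.0]
contact_force: [0.0, 0.3, 0.0]
gripper_width: 0.513
```

```bash
python3 - <<'E'
from station import bot
from h import *
c=bot.read_camera("wrist"); cv2.imwrite("pics/g4.png",cv2.resize(c["pixels"],(400,300)))
E
```

```text
(no output)
```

View pics/g4.png

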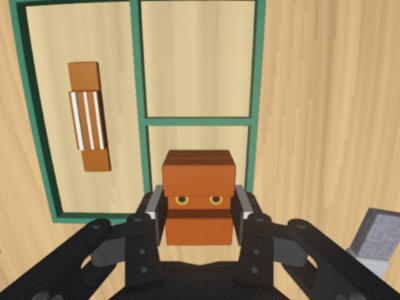

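{"api": "drive_tool", "payload": {"series": [-1,0,0,12,0,0,0,-1,0,0,8,0,0,0,-1,0,0,4.5,0,0,0,-1,0,0,0,0,0,0,-1,0,0,0,0,0,0]}}

```text
t: 14.55
eef_pos: [0.5883, -0.3601, 0.0477]
tool_rot: [-0.001, 0.735, 0.678, -0.0]
contact_force: [-2.7, 1.2, 6.0]
gripper_width: 0.512
```

{"api": "drive_tool", "payload": {"series": [0.6,0,0,0,0,0,0,0.6,0,0,0,0,0,0,0.6,0,0,-5,0,0,0,0.6,0,0,-35,0,0,0,0.6,0,0,-50,0,0,0,0.6,0,0,0,0,0,0]}}

```text
t: 15.3
eef_pos: [0.5918, -0.3615, 0.1426]
tool_rot: [0.004, 0.735, 0.678, 0.002]
contact_force: [0.5, -0.3, -0.5]
gripper_width: 0.798
```

{"api": "drive_tool", "payload": {"series": [0.8,19.5,-9,0,0,0,0,0.8,40,-18.4,0,0,0,0,0.8,40,-18.4,0,0,0,0,0.8,40,-18.4,0,0,0,0,0.8,40,-18.4,0,0,0,0,0.8,40,-18.4,0,0,0,0,0.8,40,-18.4,0,0,0,0,0.8,40,-18.4,0,0,0,0,0.8,40,-18.4,0,0,0,0,0.8,10,-4.8,20,0,0,0.15,0.8,0,0,25,0,0,0,0.8,0,0,0,0,0,0]}}

```text
t: 16.8
eef_pos: [0.4548, 0.0011, 0.091]
tool_rot: [-0.001, 0.783, 0.622, -0.001]
contact_force: [-1.1, -0.5, 0.4]
gripper_width: 0.9
```

```bash
python3 - <<'E'
from station import bot
from h import *
o=bot.get_obs(); print(o["t"],o["eef_pos"],o["tool_rot"],o["q"])
c=bot.read_camera("wrist"); cv2.imwrite("pics/g5.png",c["pixels"]); np.save("w5.npy",c,allow_pickle=True)
d=bot.read_camera("top")["pixels"]; cv2.imwrite("pics/t5.png",cv2.resize(d[150:270,360:480],(600,600)))
E
```

```text
16.8 [0.45481904 0.00107808 0.09101553] [-0.00113148  0.78330445  0.62163559 -0.00143082] [ 0.29691573  0.4143707  -0.51612532  2.17065173  0.33942934  0.63707142
 -0.68855729]
```

View pics/g5.png

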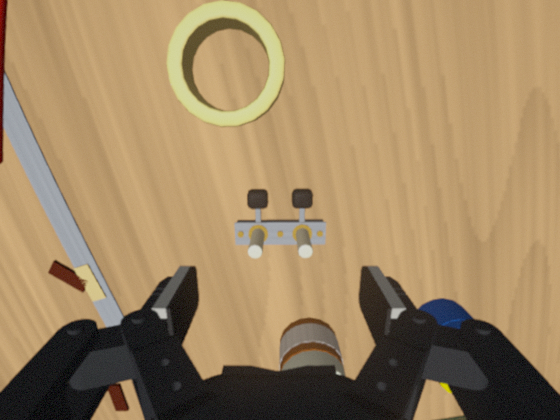

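```bash
python3 - <<'E'
from h import *
c=np.load("w5.npy",allow_pickle=True).item()
print((ray(c,[[255,251],[306,251]],.04)*1000).round(1),(ray(c,[[257,235],[304,235]],.01)*1000).round(1))
E
```

```text
[[438.8   3.7  40. ]
 [468.3  -3.1  40. ]] [[437.6   2.5  10. ]
 [469.   -4.8  10. ]]
```

{"api": "drive_tool", "payload": {"series": [0.8,0,0,20,0,0,0,0.8,0,0,20,0,0,0,0.8,0,0,15,0,0,0,0.8,0,0,0,0,0,0,-1,0,0,0,0,0,0,-1,0,0,0,0,0,0,-1,0,0,0,0,0,0,-1,0,0,0,0,0,0,-1,0,0,0,0,0,0,-1,0,0,0,0,0,0], "force": 40}}

```text
t: 18.15
eef_pos: [0.4568, 0.0009, 0.0382]
tool_rot: [0.001, 0.784, 0.621, 0.0]
contact_force: [-0.7, 0.3, 6.5]
gripper_width: 0.435
```

{"api": "drive_tool", "payload": {"series": [-1,0,0,-5,0,0,0,-1,0,0,-20,0,0,0,-1,0,0,-35,0,0,0,-1,0,0,-30,0,0,0,-1,0,0,0,0,0,0,-1,0,0,0,0,0,0]}}

```text
t: 18.9
eef_pos: [0.4559, 0.0007, 0.127]
tool_rot: [-0.0, 0.784, 0.621, -0.0]
contact_force: [-0.2, 0.4, -0.9]
gripper_width: 0.44
```

```bash
python3 - <<'E'
from station import bot
from h import *
c=bot.read_camera("wrist"); d=bot.read_camera("scene"); cv2.imwrite("pics/g6.png",np.hstack([cv2.resize(c["pixels"],(400,300)),d["pixels"][100:300,160:427].repeat(1,0)[:,:].copy() if 0 else cv2.resize(d["pixels"][60:260,200:467],(400,300))]))
E
```

```text
(no output)
```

View pics/g6.png

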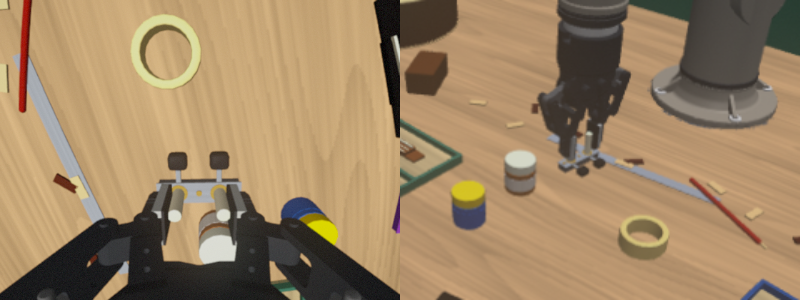

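{"api": "drive_tool", "payload": {"series": [-1,-16.7,14.2,0,0,0,0,-1,-33.4,28.4,0,0,0,0,-1,-33.4,28.4,0,0,0,0,-1,-33.4,28.4,0,0,0,0,-1,-33.4,28.4,0,0,0,0,-1,-33.4,28.4,0,0,0,0,-1,-33.4,28.4,0,0,0,0,-1,-16.9,14,0,0,0,-0.15,-1,0,0,20,0,0,0,-1,0,0,25,0,0,0,-1,0,0,15,0,0,0,-1,0,0,0,0,0,0]}}

```text
t: 20.5
eef_pos: [0.5948, -0.2706, 0.0651]
tool_rot: [-0.002, 0.735, 0.678, -0.001]
contact_force: [-0.1, 0.4, 0.1]
gripper_width: 0.439
```

{"api": "drive_tool", "payload": {"series": [-1,0,0,10,0,0,0,-1,0,0,0,0,0,0,-1,0,0,0,0,0,0]}}

```text
t: 20.88
eef_pos: [0.5965, -0.2723, 0.0578]
tool_rot: [0.0, 0.735, 0.678, 0.0]
contact_force: [0.0, 0.6, -0.2]
gripper_width: 0.436
```

```bash
python3 - <<'E'
from station import bot
from h import *
c=bot.read_camera("wrist"); d=bot.read_camera("scene"); cv2.imwrite("pics/g7.png",np.hstack([cv2.resize(c["pixels"],(400,300)),cv2.resize(d["pixels"][90:240,90:290],(400,300))]))
E
```

```text
(no output)
```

View pics/g7.png

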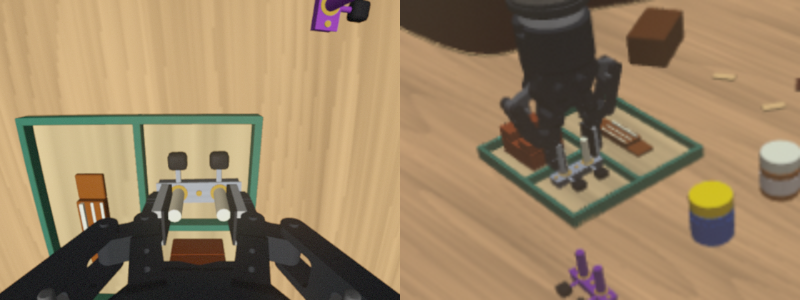

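{"api": "drive_tool", "payload": {"series": [-1,0,0,8,0,0,0,-1,0,0,4,0,0,0,-1,0,0,3,0,0,0,-1,0,0,1,0,0,0,-1,0,0,0,0,0,0]}}

```text
t: 21.6
eef_pos: [0.5959, -0.2722, 0.0432]
tool_rot: [-0.0, 0.735, 0.678, -0.001]
contact_force: [-7.3, 1.5, 17.7]
gripper_width: 0.437
```

{"api": "drive_tool", "payload": {"series": [0.4,0,0,0,0,0,0,0.4,0,0,0,0,0,0,0.4,0,0,-5,0,0,0,0.4,0,0,-35,0,0,0,0.4,0,0,-50,0,0,0,0.4,0,0,0,0,0,0]}}

```text
t: 22.35
eef_pos: [0.5992, -0.2729, 0.1359]
tool_rot: [0.004, 0.735, 0.678, 0.002]
contact_force: [1.2, 0.4, 0.1]
gripper_width: 0.697
```

{"api": "drive_tool", "payload": {"series": [1,30,-9.4,0,0,0,0,1,52,-16.4,0,0,0,0,1,52,-16.4,0,0,0,0,1,31,-9.7,0,0,0,0,1,0,0,30,0,0,0,1,0,0,0,0,0,0,1,0,0,0,0,0,0]}}

```text
t: 23.22
eef_pos: [0.5578, -0.1041, 0.1015]
tool_rot: [-0.0, 0.735, 0.678, -0.0]
contact_force: [0.1, -0.3, 0.7]
gripper_width: 1.0
```

```bash
python3 - <<'E'
from station import bot
from h import *
o=bot.get_obs(); print(o["t"],o["eef_pos"])
c=bot.read_camera("wrist"); d=bot.read_camera("top")
H,S,V=cv2.cvtColor(c["pixels"],cv2.COLOR_BGR2HSV).transpose(2,0,1).astype(int)
for b in blobs(c,(H>24)&(H<36)&(S>150),.052,500): print(*b)
cv2.imwrite("pics/g8.png",np.hstack([cv2.resize(c["pixels"],(400,300)),cv2.resize(d["pixels"][145:265,345:505],(400,300))]))
E
```

```text
23.225 [ 0.55784178 -0.10409777  0.10145113]
[282. 249.] [ 557.6 -104.3] [47.8 45. ] 1.556
```

View pics/g8.png

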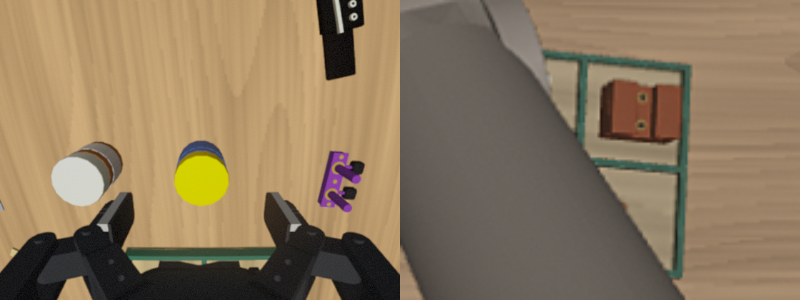

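{"api": "drive_tool", "payload": {"series": [1,0,0,25,0,0,0,1,0,0,20,0,0,0,1,0,0,10,0,0,0,1,0,0,0,0,0,0,-1,0,0,0,0,0,0,-1,0,0,0,0,0,0,-1,0,0,0,0,0,0,-1,0,0,0,0,0,0,-1,0,0,0,0,0,0], "force": 50}}

```text
t: 24.45
eef_pos: [0.5585, -0.1036, 0.0473]
tool_rot: [0.001, 0.735, 0.678, 0.0]
contact_force: [0.0, -0.3, 6.1]
gripper_width: 0.523
```

{"api": "drive_tool", "payload": {"series": [-1,0,0,0,0,0,0,-1,0,0,-5,0,0,0,-1,0,0,-25,0,0,0,-1,0,0,-35,0,0,0,-1,0,0,-30,0,0,0,-1,0,0,0,0,0,0,-1,0,0,0,0,0,0]}}

```text
t: 25.32
eef_pos: [0.557, -0.1037, 0.1406]
tool_rot: [-0.0, 0.735, 0.678, -0.001]
contact_force: [-0.2, -0.1, -1.2]
gripper_width: 0.525
```

{"api": "drive_tool", "payload": {"series": [-1,20,-1,0,0,0,0,-1,45,-2.3,0,0,0,0,-1,45,-2.3,0,0,0,0,-1,45,-2.3,0,0,0,0,-1,45,-2.3,0,0,0,0,-1,45,-2.3,0,0,0,0,-1,45,-2.3,0,0,0,0,-1,45,-2.3,0,0,0,0,-1,45,-2.3,0,0,0,0,-1,18.7,-1,0,0,0,0.05,-1,0,0,20,0,0,0,-1,0,0,25,0,0,0]}}

```text
t: 26.82
eef_pos: [0.5685, 0.2947, 0.0941]
tool_rot: [0.0, 0.751, 0.66, -0.001]
contact_force: [-0.4, -1.1, -1.5]
gripper_width: 0.519
```

{"api": "drive_tool", "payload": {"series": [-1,0,0,15,0,0,0,-1,0,0,10,0,0,0,-1,0,0,0,0,0,0,-1,0,0,0,0,0,0]}}

```text
t: 27.32
eef_pos: [0.5698, 0.2957, 0.072]
tool_rot: [0.0, 0.752, 0.66, 0.001]
contact_force: [0.1, -1.0, -0.7]
gripper_width: 0.52
```

```bash
python3 - <<'E'
from station import bot
from h import *
c=bot.read_camera("wrist"); d=bot.read_camera("top")
cv2.imwrite("pics/g9.png",np.hstack([cv2.resize(c["pixels"],(400,300)),cv2.resize(d["pixels"][145:265,345:505],(400,300))]))
E
```

```text
(no output)
```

View pics/g9.png

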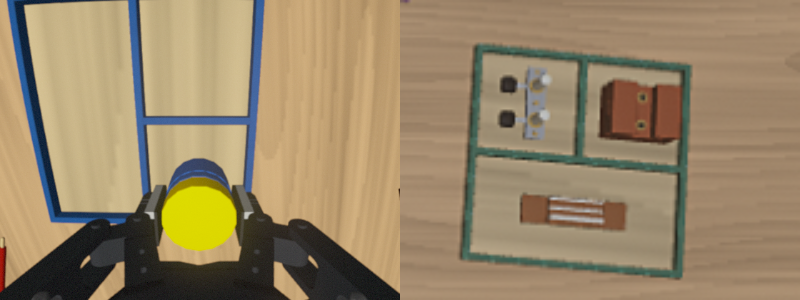

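The green tray is right: three parts, each in its own compartment. The jar hangs centred over the blue square compartment, so I'm lowering it.

{"api": "drive_tool", "payload": {"series": [-1,0,0,10,0,0,0,-1,0,0,6,0,0,0,-1,0,0,3,0,0,0,-1,0,0,1.5,0,0,0,-1,0,0,0,0,0,0]}}

```text
t: 28.05
eef_pos: [0.5689, 0.2952, 0.0523]
tool_rot: [0.0, 0.752, 0.66, -0.001]
contact_force: [-6.8, -4.3, 15.7]
gripper_width: 0.525
```

{"api": "drive_tool", "payload": {"series": [0.6,0,0,0,0,0,0,0.6,0,0,0,0,0,0,0.6,0,0,-5,0,0,0,0.6,0,0,-35,0,0,0,0.6,0,0,-50,0,0,0,0.6,0,0,0,0,0,0]}}

```text
t: 28.8
eef_pos: [0.5716, 0.2975, 0.1454]
tool_rot: [0.001, 0.752, 0.66, 0.004]
contact_force: [-0.0, -0.7, -0.2]
gripper_width: 0.805
```

{"api": "drive_tool", "payload": {"series": [1,-19.6,12.5,0,0,0,0,1,-39.3,25.1,0,0,0,0,1,-39.3,25.1,0,0,0,0,1,-39.3,25.1,0,0,0,0,1,-39.3,25.1,0,0,0,0,1,-39.3,25.1,0,0,0,0,1,-19.5,12.7,0,0,0,-0.138,1,0,0,25,0,0,-0.139,1,0,0,20,0,0,0,1,0,0,0,0,0,0,1,0,0,0,0,0,0], "force": 40}}

```text
t: 30.18
eef_pos: [0.6882, 0.0427, 0.096]
tool_rot: [-0.0, 0.654, 0.757, 0.0]
contact_force: [-0.4, -0.4, 0.1]
gripper_width: 1.001
```

```bash
python3 - <<'E'
from station import bot
from h import *
o=bot.get_obs(); print(o["t"],o["eef_pos"],o["tool_rot"])
c=bot.read_camera("wrist"); p=c["pixels"]; m=(p.max(2)<70); m[300:]=0
for b in blobs(c,m,.008,200): print(*b)
w=(p.min(2)>170)&(cv2.cvtColor(p,cv2.COLOR_BGR2HSV)[...,1]<45)
for b in blobs(c,w,.013,6): print("w",*b)
cv2.imwrite("pics/g10.png",p)
E
```

```text
30.175 [0.68823075 0.04266645 0.09596708] [-7.15995149e-06  6.53619658e-01  7.56823190e-01  3.25800621e-05]
[381. 289.] [772.5   9.6] [20.2 23.9] 1.705
[176. 288.] [613.3 -13.5] [20.8 25. ] 1.717
[277. 202.] [686.4  51.9] [ 36.5 131.9] 1.718
w [412. 317.] [798.9 -13.2] [9.  8.2] 0.128
w [145. 317.] [594.5 -43.4] [9.6 8.2] 0.166
w [291. 266.] [699.1  17.9] [4.3 4.8] 1.717
w [291. 252.] [697.4  28.6] [4.2 4.6] 1.727
w [291. 238.] [695.8  38.7] [4.2 5.2] 1.727
w [291. 224.] [694.1  49.3] [4.1 4.4] 1.727
w [291. 209.] [692.4  59.5] [4.1 4.9] 1.727
w [291. 194.] [690.8  69.8] [4.  4.8] 1.727
w [269. 229.] [679.9  41.6] [ 2.9 73.8] 1.793
```

{"api": "drive_tool", "payload": {"series": [1,2,-1,30,0,0,0,1,0,0,25,0,0,0,1,0,0,12,0,0,0,1,0,0,6,0,0,0,0.4,0,0,0,0,0,0,-1,0,0,0,0,0,0,-1,0,0,0,0,0,0,-1,0,0,0,0,0,0,-1,0,0,0,0,0,0,-1,0,0,0,0,0,0], "force": 40}}

```text
t: 31.48
eef_pos: [0.6877, 0.0443, 0.0239]
tool_rot: [0.001, 0.653, 0.757, 0.001]
contact_force: [-0.1, -1.1, 6.3]
gripper_width: 0.426
```

{"api": "drive_tool", "payload": {"series": [-1,0,0,0,0,0,0,-1,0,0,-3,0,0,0,-1,0,0,-15,0,0,0,-1,0,0,-35,0,0,0,-1,0,0,-37,0,0,0,-1,0,0,0,0,0,0,-1,0,0,0,0,0,0]}}

```text
t: 32.35
eef_pos: [0.6865, 0.0439, 0.1127]
tool_rot: [-0.0, 0.653, 0.757, -0.0]
contact_force: [-0.3, -0.7, -1.3]
gripper_width: 0.426
```

{"api": "drive_tool", "payload": {"series": [-1,20.9,-9.6,0,0,0,0,-1,41.9,-19.2,0,0,0,0,-1,41.9,-19.2,0,0,0,0,-1,41.9,-19.2,0,0,0,0,-1,41.9,-19.2,0,0,0,0,-1,41.9,-19.2,0,0,0,0,-1,41.9,-19.2,0,0,0,0,-1,41.9,-19.2,0,0,0,0,-1,20.7,-9.3,0,0,0,0.09,-1,0,0,0,0,0,0.12,-1,0,0,20,0,0,0.067,-1,0,0,20,0,0,0]}}

```text
t: 33.85
eef_pos: [0.4843, 0.3536, 0.0715]
tool_rot: [-0.0, 0.751, 0.661, -0.001]
contact_force: [-0.9, 0.3, -0.2]
gripper_width: 0.432
```

{"api": "drive_tool", "payload": {"series": [-1,0,0,20,0,0,0,-1,0,0,0,0,0,0,-1,0,0,0,0,0,0]}}

```text
t: 34.22
eef_pos: [0.4863, 0.3533, 0.0529]
tool_rot: [-0.0, 0.752, 0.66, 0.0]
contact_force: [-0.6, -0.5, 0.3]
gripper_width: 0.434
```

```bash
python3 - <<'E'
from station import bot
from h import *
c=bot.read_camera("wrist"); d=bot.read_camera("scene")
cv2.imwrite("pics/g11.png",np.hstack([cv2.resize(c["pixels"],(400,300)),cv2.resize(d["pixels"][220:390,350:560],(400,300))]))
E
```

```text
(no output)
```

View pics/g11.png

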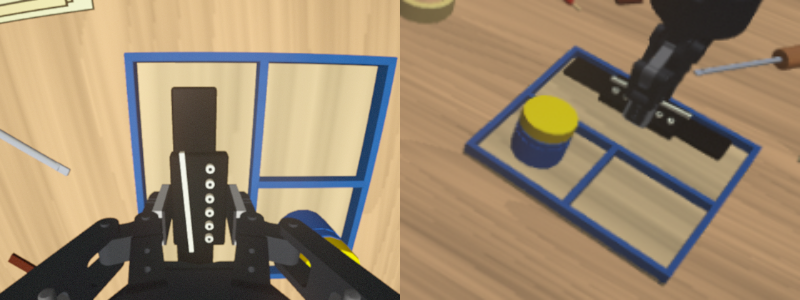

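{"api": "drive_tool", "payload": {"series": [-1,0,0,10,0,0,0,-1,0,0,7,0,0,0,-1,0,0,4,0,0,0,-1,0,0,2,0,0,0,-1,0,0,1,0,0,0,-1,0,0,0,0,0,0]}}

```text
t: 35.08
eef_pos: [0.4864, 0.3532, 0.029]
tool_rot: [0.0, 0.752, 0.66, 0.0]
contact_force: [0.3, -0.1, -0.8]
gripper_width: 0.429
```

{"api": "drive_tool", "payload": {"series": [0.03,0,0,0,0,0,0,0.03,0,0,0,0,0,0,0.03,0,0,0,0,0,0,0.03,0,0,-8,0,0,0,0.03,0,0,-22,0,0,0,0.3,0,0,-50,0,0,0,0.3,0,0,-50,0,0,0,0.3,0,0,-30,0,0,0]}}

```text
t: 36.08
eef_pos: [0.4869, 0.354, 0.1934]
tool_rot: [0.0, 0.752, 0.66, 0.002]
contact_force: [0.7, 0.8, -0.7]
gripper_width: 0.652
```

Withdrawing over the empty middle (toward −y) to clear the views, then a final check.

{"api": "drive_tool", "payload": {"series": [0.3,-30,0,-10,0,0,0,0.3,-50,0,0,0,0,0,0.3,-50,0,0,0,0,0,0.3,-50,0,0,0,0,0,0.3,-50,0,0,0,0,0,0.3,-50,0,0,0,0,0,0.3,-20,0,0,0,0,0,0.3,0,0,0,0,0,0,0.3,0,0,0,0,0,0]}}

```text
t: 37.2
eef_pos: [0.4477, 0.0568, 0.1997]
tool_rot: [0.0, 0.751, 0.66, 0.001]
contact_force: [0.6, 0.3, -0.9]
gripper_width: 0.646
```

```bash
python3 - <<'E'
from station import bot
from h import *
d=bot.read_camera("top"); s=bot.read_camera("scene"); p=d["pixels"]
f=lambda a:cv2.resize(a,(400,300))
cv2.imwrite("pics/end.png",np.vstack([np.hstack([f(p[150:270,45:205]),f(p[150:270,340:500])]),np.hstack([f(p),f(s["pixels"])])]))
cut=lambda z,pp,*w:None
H,S,V=cv2.cvtColor(p,cv2.COLOR_BGR2HSV).transpose(2,0,1).astype(int)
for n,m,z in(("black",V<60,.011),("brown",(H<14)&(S>110)&(V<150),.01),("yellow",(H>24)&(H<36)&(S>130),.057)):
    m=m.copy(); m[:160]=0; m[265:]=0; m[:,470:]=0
    for b in blobs(d,m,z,60): print(n,*b)
E
```

```text
black [108. 233.] [486.9 349.5] [150.7  36.4] 1.436
black [249. 227.] [505.7  44.7] [154.4  10.1] 0.416
brown [414. 230.] [ 503.1 -306.5] [90.1 22.9] 1.495
brown [441. 189.] [ 591.  -369.4] [72.4 52. ] 1.504
yellow [130. 192.] [568.9 290.4] [41.7 44.6] 1.585
```

View pics/end.png

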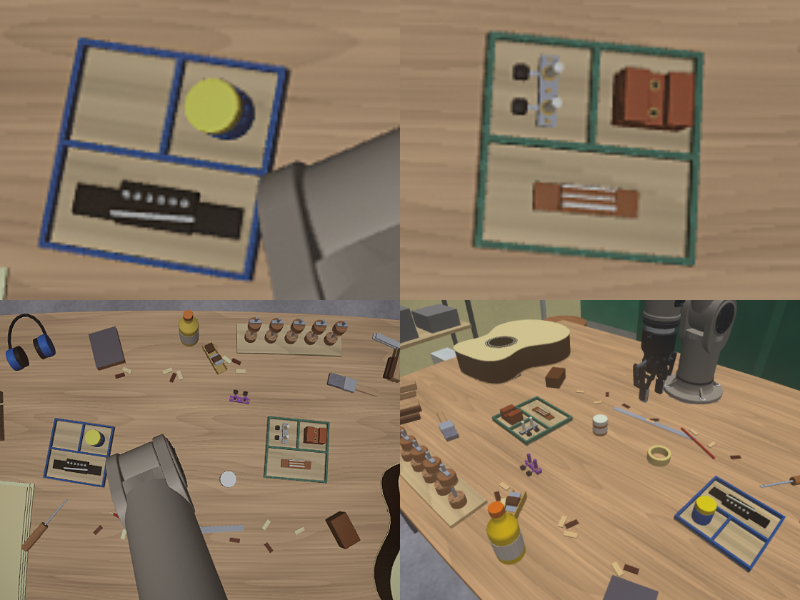

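All five parts lie flat in the right compartments, the white jar and tape are undisturbed, and the robot is clear. I'm handing in.

```bash
python3 -c "
from station import bot
print(bot.get_obs()['t']); print(bot.hand_in())"
```

```text
37.3
the job is handed in; nothing more can be done
None
```

The job is handed in at about 37 s of the 109 s allowed. All five parts are in their trays, and each was held until at or within about 2–3 mm of the tray floor before release.

- **Green tray:** the ukulele bridge is in the long compartment. The tuners and the neck block each have a square one.
- **Blue tray:** the pin bridge is in the long compartment and the yellow-lidded jar is in a square one.

The last top and scene pictures showed every part flat, upright and inside its own compartment. The white-lidded jar and the tape roll looked unmoved in the scene picture; I did not re-measure their positions at the end.

| Part | Measured position against its target |
|---|---|
| Ukulele bridge | within about 1 mm |
| Pin bridge | about 3 mm off |
| Yellow-lidded jar | about 5 mm off in y |
| Neck block | about 9 mm off in y, mostly because its visible side face widens the outline (72 mm measured against 60 mm real) |
| Tuners | not re-measured at the end; checked by eye only |

The position tolerance is at least 32 mm. No check failed; the highest contact force I read was about 18 N, when the tuners touched down.

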